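Put the stacked lids back on their canisters

ROBOT

A 6-joint arm with a two-finger parallel gripper is mounted at the origin on a cart in front of the work surface, level with it; the furniture and walls round the work are solid. World frame = base frame: x ahead of the robot, y to its left, z up, the work surface at z = 0. Lengths are in m, angles in rad, forces in N, time in s.
With the tool pointing down it reaches from about 0.3 to 0.775 m from the base axis. Payload 14.6 kg.
Tool frame: the origin (TCP) lies at the very end of the fingers, on their centre line; the grasp point (between the pads) lies 19 mm behind it; z points along the fingers, y is the direction in which the jaws open and shut (so a half turn about z gives the same grasp; the last joint's range is limited). The gripper opens to 94 mm and grips with 3 to 60 N. Pads are 16 mm wide; open, the fingers measure 119 mm over their backs; the gripper's body (75 mm by 177 mm) begins 78 mm behind the grasp point.
Start: joints at [-1.185, 0.3, 1.521, -0, 1.321, -0.067], TCP at [0.241, -0.495, 0.205] pointing down, gripper open.
Joint ranges: [-3.03, 3.03], [-0.79, 2.21], [0.23, 2.52], [-1.04, 4.18], [0, 3.07], [-2.55, 2.55]. Speed limits (rad/s): [2.22, 2.22, 2.57, 3.14, 3.14, 3.14].

INTERFACE

Orientations are given as a rotation vector (axis times angle).
In Python, from station import readout, vision, order, spotter gives the robot as it stands. The module is installed in compiled form; this text tells all that it offers.
- The arm moves only by the tool jog_arm, never from a script. Its arguments are lists of equal length, an entry for each row: "fingers": the closure in counts, from 0 (fully open) to 255 (shut); "travel": the shift along the world's x, y, z in cm, a list of three; "dr": the turn, a rotation vector about the world's x, y, z in rad, a list of three. In form: {"fingers": [fingers, ...], "travel": [[dx, dy, dz], ...], "dr": [[ax, ay, az], ...]}. A call has 1 to 10 rows; each row is the pose to reach, as a shift and turn from the pose measured when the call began; what a row does not reach only later rows make up. A row lasts 1/10 s, in which the tool goes at most 50 mm and 8.59 degrees, less where a joint would pass 70% of its speed; a pose out of reach is approached as far as the arm can. A call with a gripper value outside its range is refused whole. The fingers move at their own pace and stop on an object; "newtons" is the grip in N (left out, the last holds). Time passes only in rows, so rows that repeat a pose let the fingers close. It gives the time, the measured TCP pose, the force and the opening at its end, in the units of the state.
- readout.sense(): the state, without advancing time (a new reading comes with each control period).
- vision.read_camera(name): name is "scene" or "top"; returns a dict with "color" (420x560x3 uint8, blue, green, red), "fx", "fy", "cx", "cy" (pixels), "view" (4x4, takes a point from world to camera coordinates). Camera axes: x right, y down, z forward; pixel columns grow to the right and rows downward; lengths in m; the calibration is good to about 2 mm. A picture is of the moment at which its call begins. There is no depth.
- order.sign_off(): hands the job in, once; it reports no verdict.
Trained networks look in the newest picture that a camera, given by its name, has taken for a name from the list of things; names that differ only in an ending like _2 or _b are one class to them, and where a whole thing is asked for, a point or a joint stands for the part that bears it (a point fixed in the world has none). Each returns a list of dicts, best first, with "confidence" (0 to 1); they miss things now and then, are a little off and sometimes report something else, mostly with a low value. They report only what shows in the picture. A call takes as long as a camera call. They do not tell look-alikes from the thing itself.
- spotter.find_in(thing, camera): "pixel" ([column, row] in pixels, amid what is visible of it).
- spotter.mark_of(thing, camera): "pixel" ([column, row] in pixels: a listed point, or the origin of a listed thing).
The state is a dict: "clock": time; "q": joint angles; "qd": joint speeds; "joint_efforts": joint torques, N m; "position": TCP position; "tool_rot": TCP orientation; "contact_force": force on the tool from outside, world axes, zero at the start; "torque": the same for the moment, N m; "width": finger opening in m.
Only numpy, scipy, OpenCV 4.12 (cv2) and the standard library are available. Lean on these libraries where they do the work, as an engineer would, in place of code of your own. Each camera call takes 0.05 s, during which the arm holds its last target.

TASK

The washed canisters are dry and their wooden lids are stacked beside them. Take the stack of lids apart and close each canister with its own lid, the one that fits it, so that every lid sits fully home and level on the rim; leave the canisters standing where they are.

Things in the scene. Friction and masses are not known exactly. Their poses are not given: they have to be found in the camera images.
- lid_small_knob (a point): Wooden lid, smallest of four, top of the stack (each stands over the knob of the one below, 26 mm higher). Flange 68 mm across, 7 thick; on it a round knob 24 mm across, 16 high; below a hollow tapered plug 19 deep, 42 mm across at its tip, 53 under the flange. Point: knob's centre, 8 mm above the flange's top, 15 above its underside, 34 above the plug's tip; z up its axis. About 30 g.
- lid_medium_knob (a point): Wooden lid, second smallest of four, second from the top (each stands over the knob of the one below, 26 mm higher). Flange 82 mm across, 7 thick; on it a round knob 24 mm across, 16 high; below a hollow tapered plug 19 deep, 56 mm across at its tip, 67 under the flange. Point: knob's centre, 8 mm above the flange's top, 15 above its underside, 34 above the plug's tip; z up its axis. About 51 g.
- lid_large_knob (a point): Wooden lid, second largest of four, third from the top (each stands over the knob of the one below, 26 mm higher). Flange 96 mm across, 7 thick; on it a round knob 24 mm across, 16 high; below a hollow tapered plug 19 deep, 70 mm across at its tip, 81 under the flange. Point: knob's centre, 8 mm above the flange's top, 15 above its underside, 34 above the plug's tip; z up its axis. About 72 g.
- lid_largest_knob (a point): Wooden lid, largest of four, bottom of the stack (each stands over the knob of the one below, 26 mm higher). Flange 110 mm across, 7 thick; on it a round knob 24 mm across, 16 high; below a hollow tapered plug 19 deep, 84 mm across at its tip, 95 under the flange. Point: knob's centre, 8 mm above the flange's top, 15 above its underside, 34 above the plug's tip; z up its axis. About 93 g.
- canister_small_mouth (a point): Open, empty, loose white stoneware canister, smallest of four: round, 64 mm across, 60 mm high, mouth 56 mm across inside, wall 4 mm, about 250 g. Point: centre of its mouth, level with the rim, 60 mm above its foot; z up its axis. Takes the lid with the 68 mm flange; when home, the flange lies on the rim, the knob's centre 15 mm above this point.
- canister_medium_mouth (a point): Open, empty, loose white stoneware canister, second smallest of four: round, 78 mm across, 72 mm high, mouth 70 mm across inside, wall 4 mm, about 306 g. Point: centre of its mouth, level with the rim, 72 mm above its foot; z up its axis. Takes the lid with the 82 mm flange; when home, the flange lies on the rim, the knob's centre 15 mm above this point.
- canister_large_mouth (a point): Open, empty, loose white stoneware canister, second largest of four: round, 92 mm across, 84 mm high, mouth 84 mm across inside, wall 4 mm, about 362 g. Point: centre of its mouth, level with the rim, 84 mm above its foot; z up its axis. Takes the lid with the 96 mm flange; when home, the flange lies on the rim, the knob's centre 15 mm above this point.
- canister_largest_mouth (a point): Open, empty, loose white stoneware canister, largest of four: round, 106 mm across, 96 mm high, mouth 98 mm across inside, wall 4 mm, about 418 g. Point: centre of its mouth, level with the rim, 96 mm above its foot; z up its axis. Takes the lid with the 110 mm flange; when home, the flange lies on the rim, the knob's centre 15 mm above this point.
Not all that is in view belongs to the job. Leave any purple look-alike of the part that bears lid_small_knob alone.

How it is judged:
By the outcome, as a careful person would: the job done as asked, in the order asked, and still so for the second after the job is handed in, with the robot touching nothing.
It also fails if it takes over 102 s, if anything falls off the work surface, if the arm or the gripper's body presses on something with over 40 N, if the wrist force passes 120 N, or if a joint passes its speed limit or range.

## Working session

There is one attempt and no reset: what is moved stays moved. The work goes in short steps, Python scripts to look and compute and a tool call to move; the robot and the scene stay as the last step left them, time stands still between calls to the robot, and variables do not carry over. Pictures are saved under pics/ and viewed, and the job is handed in when it is done.

Besides the shell and the picture viewer there is one more tool, called in YAML: its name, and indented under it one key for each argument. jog_arm: Moves the arm, as the interface text tells. Its arguments: {"type":"object","properties":{"fingers":{"type":"array"},"travel":{"type":"array"},"dr":{"type":"array"},"newtons":{"type":"number"}},"required":["fingers","travel","dr"]}

```bash
mkdir -p pics; cat > h.py <<'E'
import numpy as np, cv2
from station import readout, vision, order, spotter
def shot(n,f):
    c=vision.read_camera(n); cv2.imwrite('pics/'+f,c['color']); return c
def ray(c,px):
    V=np.array(c['view']);R=V[:3,:3];t=V[:3,3]
    d=R.T@np.array([(px[0]-c['cx'])/c['fx'],(px[1]-c['cy'])/c['fy'],1]);o=-R.T@t
    return o,d
def at_z(c,px,z):
    o,d=ray(c,px); return o+d*(z-o[2])/d[2]
def proj(c,p):
    V=np.array(c['view']);q=V[:3,:3]@np.array(p)+V[:3,3]
    return np.array([c['fx']*q[0]/q[2]+c['cx'],c['fy']*q[1]/q[2]+c['cy']])
def tri(c1,p1,c2,p2):
    o1,d1=ray(c1,p1);o2,d2=ray(c2,p2);d1=d1/np.linalg.norm(d1);d2=d2/np.linalg.norm(d2)
    s=np.linalg.lstsq(np.c_[d1,-d2],o2-o1,rcond=None)[0]
    a=o1+s[0]*d1;b=o2+s[1]*d2
    return (a+b)/2,np.linalg.norm(a-b)
E
python3 - <<'E'
from h import *
a=shot('scene','s0.png');b=shot('top','t0.png')
for c in(a,b): print(c['fx'],c['fy'],c['cx'],c['cy'],np.round(c['view'],3).tolist())
Z=dict(small=.06,medium=.072,large=.084,largest=.096)
for k in Z:
  for t in ('lid_%s_knob'%k,'canister_%s_mouth'%k):
    for n in('scene','top'):
      c=a if n=='scene' else b
      print(t,n,[(np.round(d['pixel'],1).tolist(),round(d['confidence'],2), np.round(at_z(c,d['pixel'],Z[k]),3).tolist() if 'can' in t else '') for d in spotter.mark_of(t,n)[:4]])
s=readout.sense();print(s)
E
```

```text
521.8474298924435 521.8474298924435 281.21814961544567 206.49645206315262 [[-0.603, -0.798, -0.016, 0.411], [-0.615, 0.477, -0.628, 0.406], [0.508, -0.369, -0.778, 1.123], [0.0, 0.0, 0.0, 1.0]]
434.88947776863756 434.88947776863756 277.3557541837471 213.60443173147678 [[0.006, -1.0, -0.004, 0.052], [-0.986, -0.006, -0.167, 0.636], [0.167, 0.005, -0.986, 1.062], [0.0, 0.0, 0.0, 1.0]]
lid_small_knob scene [([371.4, 174.4], 0.72, ''), ([335.4, 125.9], 0.7, '')]
lid_small_knob top [([385.5, 251.7], 0.79, ''), ([410.3, 154.5], 0.43, '')]
canister_small_mouth scene [([253.4, 288.9], 0.7, [0.471, 0.24, 0.06]), ([334.8, 225.3], 0.59, [0.495, -0.033, 0.06])]
canister_small_mouth top [([316.3, 270.8], 0.9, [0.491, -0.043, 0.06])]
lid_medium_knob scene [([378.6, 174.6], 0.49, ''), ([201.4, 327.7], 0.19, '')]
lid_medium_knob top [([391.0, 254.6], 0.72, ''), ([384.6, 252.6], 0.46, '')]
canister_medium_mouth scene [([292.6, 254.4], 0.68, [0.484, 0.112, 0.072])]
canister_medium_mouth top [([257.0, 272.5], 0.93, [0.485, 0.105, 0.072])]
lid_large_knob scene [([376.9, 183.7], 0.63, '')]
lid_large_knob
[... 487 characters left out ...]
3.6, 284.6], 0.69, [0.455, 0.255, 0.096])]
{'clock': 0.9, 'q': array([-1.18459781e+00,  2.99910711e-01,  1.52099473e+00, -1.91348225e-05,
        1.32069190e+00, -6.65426989e-02]), 'qd': array([ 0.00045789, -0.00021391, -0.00109101,  0.00010814,  0.00020529,
        0.00051382]), 'joint_efforts': array([-1.41137563e-03, -5.31671941e+01, -3.52912116e+01,  7.07728090e-02,
        2.13188783e-02, -4.54156316e-05]), 'position': array([ 0.24060667, -0.49457249,  0.20544193]), 'tool_rot': array([-3.06143915e+00, -7.05112875e-01,  2.99234256e-05]), 'contact_force': array([ 0.53732089,  0.16176769, -0.07317126]), 'torque': array([ 0.02538523, -0.03438207, -0.01126836]), 'width': 0.09392153041649101}
```

```bash
ls pics
```

```text
s0.png
t0.png
```

View pics/s0.png

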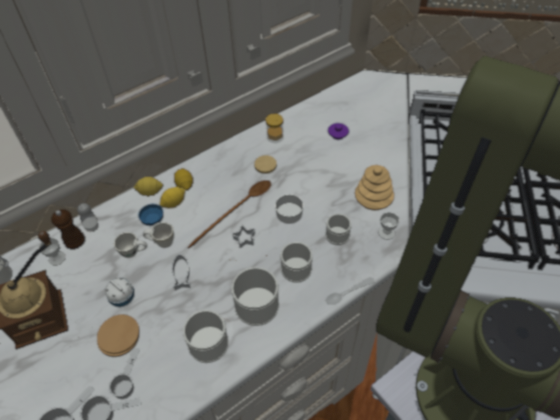

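View pics/t0.png

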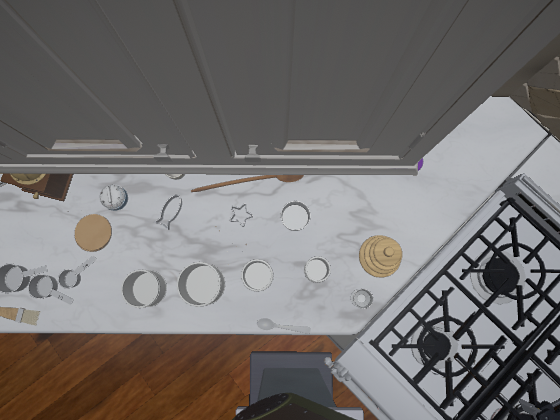

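Scene view: the lid stack is at about (376,188) and the purple look-alike at (338,130). A row of white canisters runs from (338,226) to (205,333), plus one more white vessel at (289,208), which is a possible decoy. I'll crop and measure the rims.

```bash
python3 - <<'E'
import cv2,numpy as np
a=cv2.imread('pics/s0.png');b=cv2.imread('pics/t0.png')
cv2.imwrite('pics/c1.png',cv2.resize(a[150:360,170:430],None,fx=3,fy=2.8,interpolation=cv2.INTER_CUBIC)[:600,:800])
cv2.imwrite('pics/c2.png',cv2.resize(b[190:320,110:420],None,fx=2.58,fy=2.58,interpolation=cv2.INTER_CUBIC)[:600,:800])
cv2.imwrite('pics/c3.png',np.hstack([cv2.resize(a[155:215,345:405],None,fx=6.6,fy=6.6,interpolation=cv2.INTER_CUBIC),cv2.resize(b[225:285,350:410],None,fx=6.6,fy=6.6,interpolation=cv2.INTER_CUBIC)]))
E
```

```text
(no output)
```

View pics/c1.png

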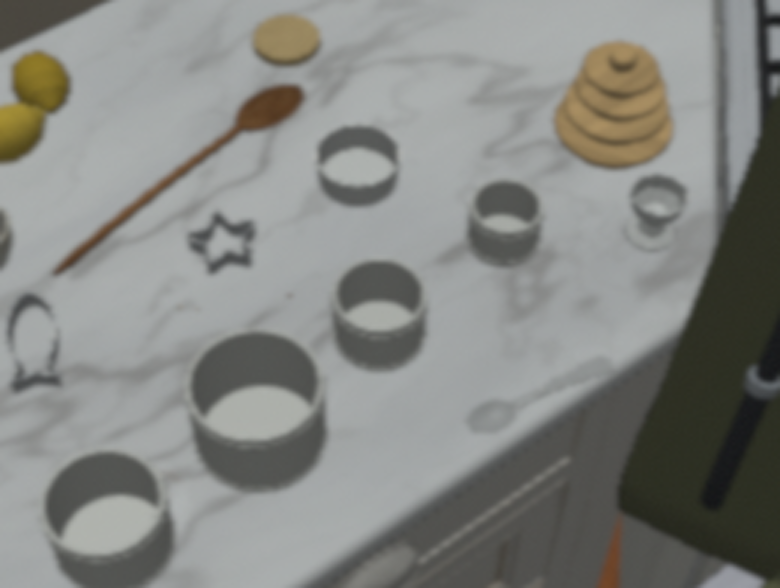

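View pics/c2.png

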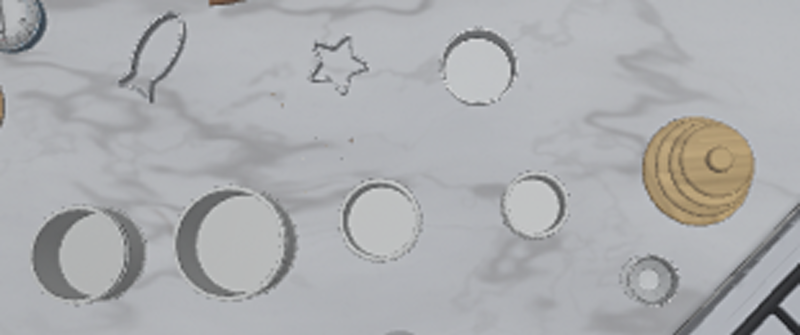

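View pics/c3.png

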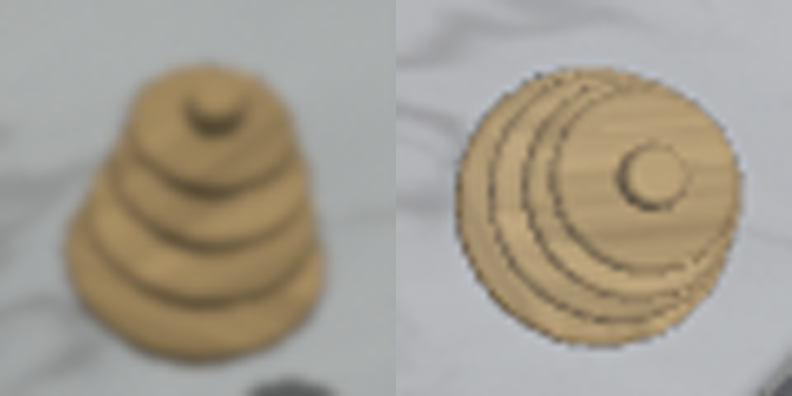

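```bash
cat >> h.py <<'E'
def circfit(c,x0,y0,z,radii,rng=.014,signed=None):
    g=cv2.GaussianBlur(cv2.cvtColor(c['color'],cv2.COLOR_BGR2GRAY).astype(np.float32),(0,0),0.8)
    th=np.linspace(0,2*np.pi,120,endpoint=False)
    V=np.array(c['view']);
    def samp(x,y,r):
        P=np.stack([x+r*np.cos(th),y+r*np.sin(th),np.full_like(th,z)])
        q=V[:3,:3]@P+V[:3,3:4]
        u=(c['fx']*q[0]/q[2]+c['cx']).astype(np.float32);v=(c['fy']*q[1]/q[2]+c['cy']).astype(np.float32)
        return cv2.remap(g,u[None],v[None],cv2.INTER_LINEAR,borderMode=cv2.BORDER_REPLICATE)[0]
    def sc(x,y):
        s=0
        for r in radii: s+=np.minimum(np.abs(samp(x,y,r+.001)-samp(x,y,r-.001)),25).mean()
        return s
    best=(-1,)
    for step,R in((.002,rng),(.0005,.003)):
        cx,cy=(x0,y0) if best[0]<0 else best[1:]
        for x in np.arange(cx-R,cx+R+1e-9,step):
            for y in np.arange(cy-R,cy+R+1e-9,step):
                s=sc(x,y)
                if s>best[0]: best=(s,x,y)
    return best
def ov(c,items,f,box,k):
    im=cv2.resize(c['color'][box[1]:box[3],box[0]:box[2]],None,fx=k,fy=k,interpolation=cv2.INTER_CUBIC)
    th=np.linspace(0,2*np.pi,90)
    for x,y,z,r in items:
        p=[(proj(c,[x+r*np.cos(t),y+r*np.sin(t),z])+.5-np.array(box[:2]))*k-.5 for t in th]
        cv2.polylines(im,[np.int32(np.round(p))],True,(0,0,255),1)
    cv2.imwrite('pics/'+f,im)
CAN=dict(small=(.06,.032,.028),medium=(.072,.039,.035),large=(.084,.046,.042),largest=(.096,.053,.049))
LID=dict(small=(.112,.034),medium=(.086,.041),large=(.060,.048),largest=(.034,.055))
E
cat > m1.py <<'E'
from h import *
import sys
tag=sys.argv[1]
a=shot('scene','s%s.png'%tag);b=shot('top','t%s.png'%tag)
g=dict(small=(.491,-.04),medium=(.485,.107),large=(.449,.394),largest=(.455,.25))
ia=[]
for k in CAN:
    z,R,r=CAN[k]
    for c,n in((a,'scene'),(b,'top')):
        f=circfit(c,*g[k],z,[R,r]);print(k,n,np.round(f,4)); ia.append((n,f[1],f[2],z,R))
# stack
p,e=tri(a,[376.5,172],b,[389.0,251.5]);print('tri',p,e)
for k in LID:
    zk,R=LID[k]
    for c,n in((a,'scene'),(b,'top')):
        x=circfit(c,p[0],p[1],zk-.008,[R],.01); y=circfit(c,p[0],p[1],zk+.008,[.012],.01)
        print('lid',k,n,np.round(x,4),'knob',np.round(y,4)); ia.append((n,x[1],x[2],zk-.008,R))
        if k=='small': ia.append((n,y[1],y[2],zk+.008,.012))
ov(a,[i[1:] for i in ia if i[0]=='scene'],'os%s.png'%tag,(170,150,430,345),3)
ov(b,[i[1:] for i in ia if i[0]=='top'],'ot%s.png'%tag,(110,190,420,320),2.58)
E
python3 m1.py 1
```

```text
small scene [22.9294  0.4935 -0.0435]
small top [23.8135  0.492  -0.043 ]
medium scene [25.5319  0.4775  0.108 ]
medium top [18.8926  0.476   0.103 ]
large scene [29.8912  0.4425  0.39  ]
large top [29.0569  0.4455  0.3865]
largest scene [26.2086  0.454   0.246 ]
largest top [28.2541  0.4565  0.242 ]
tri [ 0.53710974 -0.21338028  0.10518143] 0.0020481197029439857
lid small scene [ 6.2491  0.5306 -0.2059] knob [ 7.0412  0.5271 -0.2014]
lid small top [ 8.0998  0.5341 -0.2129] knob [ 9.8067  0.5351 -0.2069]
lid medium scene [ 5.7044  0.5286 -0.2069] knob [ 6.9936  0.5426 -0.2199]
lid medium top [ 8.4968  0.5366 -0.2114] knob [ 9.6004  0.5371 -0.2129]
lid large scene [ 5.0056  0.5286 -0.2064] knob [ 4.9125  0.5301 -0.2094]
lid large top [ 8.3802  0.5331 -0.2139] knob [ 9.4506  0.5391 -0.2194]
lid largest scene [ 7.4409  0.5276 -0.2054] knob [ 4.8404  0.5461 -0.2264]
lid largest top [11.7866  0.5316 -0.2094] knob [ 9.3198  0.5406 -0.2254]
```

View pics/os1.png

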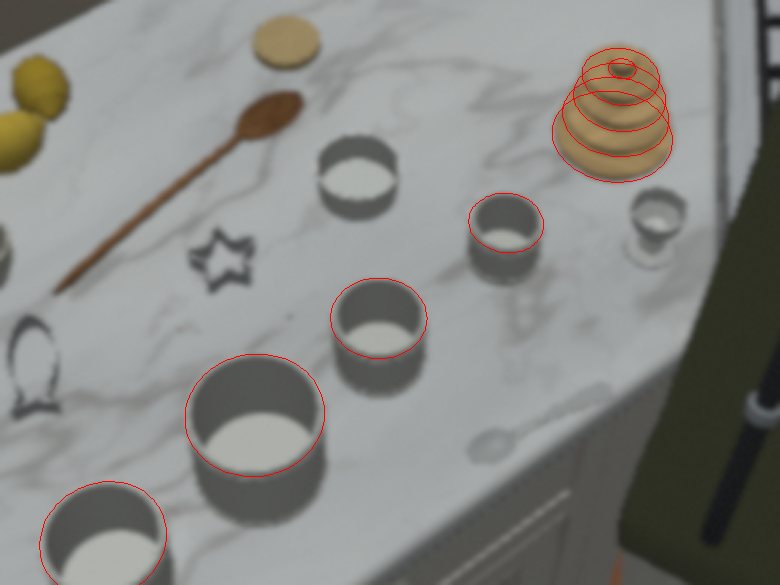

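View pics/ot1.png

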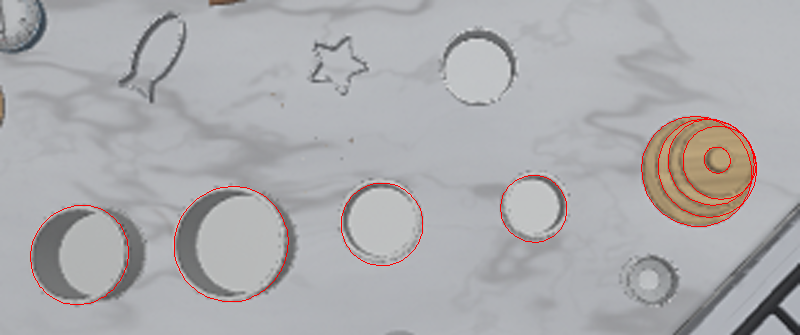

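```bash
python3 - <<'E'
import cv2,numpy as np
b=cv2.imread('pics/t1.png');a=cv2.imread('pics/s1.png')
def cr(i,x,y,h=30): return cv2.resize(i[y-h:y+h,x-h:x+h],(380,380),interpolation=cv2.INTER_NEAREST)
cv2.imwrite('pics/z1.png',np.hstack([cr(b,316,270),cr(b,257,276)]))
cv2.imwrite('pics/z2.png',np.hstack([cr(a,338,226),cr(a,296,258)]))
E
```

```text
(no output)
```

View pics/z1.png

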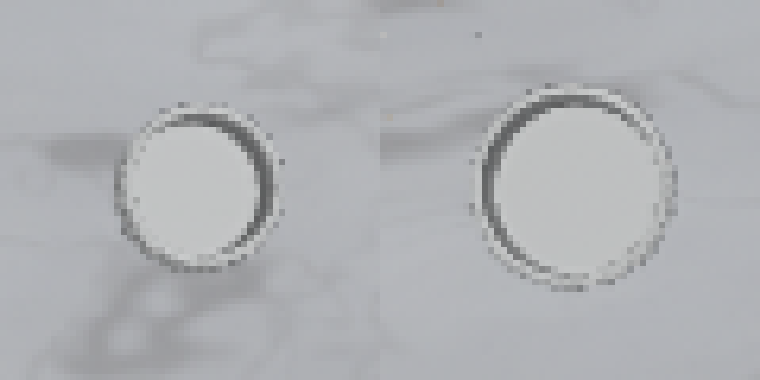

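View pics/z2.png

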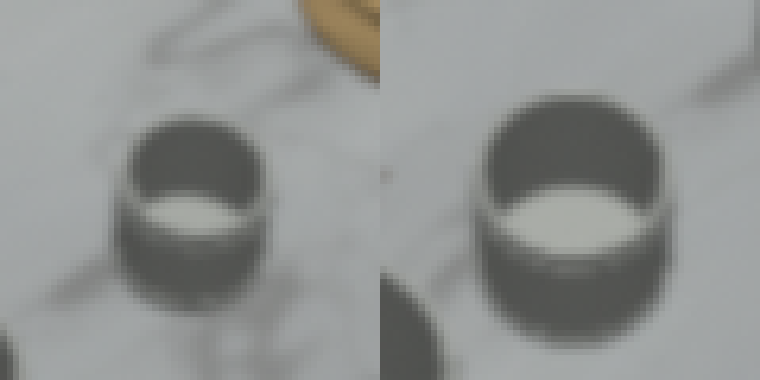

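```bash
cat >> h.py <<'E'
def ringfit(c,x0,y0,z,R,r,rng=.01):
    g=cv2.cvtColor(c['color'],cv2.COLOR_BGR2GRAY).astype(np.float32)
    th=np.linspace(0,2*np.pi,180,endpoint=False);V=np.array(c['view'])
    def samp(x,y,r):
        P=np.stack([x+r*np.cos(th),y+r*np.sin(th),np.full_like(th,z)]);q=V[:3,:3]@P+V[:3,3:4]
        return cv2.remap(g,(c['fx']*q[0]/q[2]+c['cx']).astype(np.float32)[None],(c['fy']*q[1]/q[2]+c['cy']).astype(np.float32)[None],cv2.INTER_LINEAR)[0]
    m=(R+r)/2
    def sc(x,y):
        M=samp(x,y,m)
        return np.clip(M-samp(x,y,R+.0015),-30,30).mean()+np.clip(M-samp(x,y,r-.002),-30,30).mean()
    S=[(sc(x,y),x,y) for x in np.arange(x0-rng,x0+rng,.001) for y in np.arange(y0-rng,y0+rng,.001)]
    S=sorted(S)[::-1]; w=np.array(S[:6]); return w.mean(0)
E
cat > m2.py <<'E'
from h import *
a=dict(vision.read_camera('scene'));b=dict(vision.read_camera('top'))
print(at_z(b,(316.8,269),.06),at_z(b,(257.5,275),.072))
g=dict(small=(.493,-.04),medium=(.48,.107),large=(.447,.390),largest=(.455,.246))
ia=[]
for k in CAN:
    z,R,r=CAN[k]
    for c,n in((a,'s'),(b,'t')):
        f=ringfit(c,*g[k],z,R,r);print(k,n,np.round(f,4)); ia+=[(n,f[1],f[2],z,(R+r)/2)]
ov(a,[i[1:] for i in ia if i[0]=='s'],'os2.png',(170,180,370,360),3.3)
ov(b,[i[1:] for i in ia if i[0]=='t'],'ot2.png',(115,240,335,315),3.6)
E
python3 m2.py
```

```text
[ 0.4954107  -0.04394796  0.06      ] [0.47933973 0.10325849 0.072     ]
small s [19.991   0.497  -0.0475]
small t [28.4099  0.4965 -0.046 ]
medium s [21.6392  0.481   0.1045]
medium t [27.8179  0.4805  0.106 ]
large s [22.5669  0.4468  0.3888]
large t [28.6527  0.4458  0.3902]
largest s [23.4128  0.4578  0.2438]
largest t [31.1291  0.4575  0.245 ]
```

View pics/os2.png

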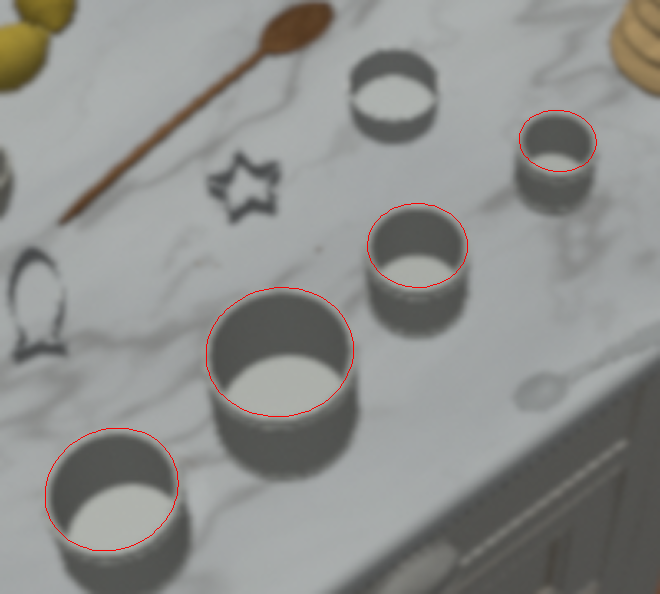

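View pics/ot2.png

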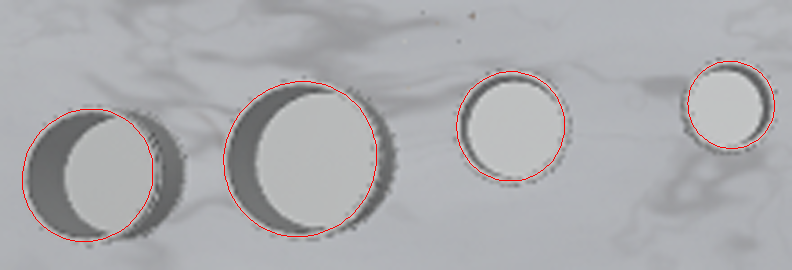

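```bash
python3 - <<'E'
from h import *
a=vision.read_camera('scene');b=vision.read_camera('top')
print(at_z(b,(350+(656-396)/6.6-.5,225+174/6.6-.5),.12), at_z(b,(350+(648-396)/6.6-.5,225+181.5/6.6-.5),.104))
# largest flange
print(at_z(b,(350+(600-396)/6.6-.5,225+206/6.6-.5),.026))
# scene: knob top centre ~ (215,98)/6.6, 
print(at_z(a,(345+215/6.6-.5,155+97/6.6-.5),.12))
for z in (.3,.4,.5,.6,.7,.8):
    print(z,at_z(b,(100,173),z),at_z(b,(400,172),z),at_z(a,(40,205),z),at_z(a,(370,75),z))
s=readout.sense();print(s['clock'])
for n,c in(('scene',a),('top',b)):
  for k in LID: print(k,n,[(np.round(d['pixel'],1),round(d['confidence'],2),np.round(at_z(c,d['pixel'],LID[k][0]),4)) for d in spotter.mark_of('lid_%s_knob'%k,n)])
E
```

```text
[ 0.53670697 -0.21021923  0.12      ] [ 0.53529423 -0.21122993  0.104     ]
[ 0.53193043 -0.21151675  0.026     ]
[ 0.53532055 -0.20977672  0.12      ]
0.3 [0.6758395 0.4139652 0.3      ] [ 0.68110985 -0.19313947  0.3       ] [0.78333542 0.54605218 0.3       ] [ 0.67845546 -0.29015508  0.3       ]
0.4 [0.64937953 0.37131248 0.4       ] [ 0.65403236 -0.16465852  0.4       ] [0.68075009 0.54622471 0.4       ] [ 0.58842767 -0.18986129  0.4       ]
0.5 [0.62291957 0.32865975 0.5       ] [ 0.62695488 -0.13617758  0.5       ] [0.57816476 0.54639724 0.5       ] [ 0.49839989 -0.0895675   0.5       ]
0.6 [0.5964596  0.28600702 0.6       ] [ 0.5998774  -0.10769663  0.6       ] [0.47557942 0.54656977 0.6       ] [0.40837211 0.0107263  0.6       ]
0.7 [0.56999964 0.2433543  0.7       ] [ 0.57279991 -0.07921568  0.7       ] [0.37299409 0.54674231 0.7       ] [0.31834433 0.11102009 0.7       ]
0.8 [0.54353968 0.20070157 0.8       ] [ 0.54572243 -0.05073473  0.8       ] [0.27040876 0.54691484 0.8       ] [0.22831654 0.21131389 0.8       ]
1.2
small scene [(array([372.4, 170.3]), 0.9, array([ 0.5448
[... 214 characters left out ...]
array([ 0.5361, -0.2255,  0.06  ])), (array([370.9, 169.9]), 0.41, array([ 0.5799, -0.2391,  0.06  ]))]
largest scene [(array([373.3, 190.4]), 0.65, array([ 0.5351, -0.2102,  0.034 ]))]
small top [(array([384.6, 251.3]), 0.89, array([ 0.5363, -0.2019,  0.112 ])), (array([411.6, 156.5]), 0.44, array([ 0.7718, -0.277 ,  0.112 ])), (array([388.4, 252.6]), 0.36, array([ 0.5332, -0.2109,  0.112 ]))]
medium top [(array([195.9, 283. ]), 0.65, array([0.4588, 0.2518, 0.086 ])), (array([388.1, 255. ]), 0.52, array([ 0.5294, -0.2165,  0.086 ]))]
large top [(array([382.9, 253.3]), 0.65, array([ 0.5355, -0.2101,  0.06  ])), (array([386.3, 253.7]), 0.18, array([ 0.5346, -0.2186,  0.06  ]))]
largest top []
```

The choice is the wooden stack at scene (376,172), with its top knob at about (0.536,-0.210). The purple look-alike at (338,130) is left alone, and the short white dish at (289,208) isn't one of the canisters. Moving above the stack with the jaw turned along y.

jog_arm:
  fingers: [0,0,0,0,0,0,0,0,0,0]
  travel:
    - [3,3,0]
    - [6.5,6.5,-0.5]
    - [10,10,-1]
    - [13.5,13.5,-1.5]
    - [17,17,-2]
    - [20.5,20.5,-2.5]
    - [24,24,-3]
    - [27.5,27,-3.5]
    - [29.5,28.5,-4]
    - [29.5,28.5,-4]
  dr:
    - [0,0,-0.1]
    - [0,0,-0.2]
    - [0,0,-0.3]
    - [0,0,-0.4]
    - [0,0,-0.45]
    - [0,0,-0.45]
    - [0,0,-0.45]
    - [0,0,-0.45]
    - [0,0,-0.45]
    - [0,0,-0.45]

```text
clock: 2.6
position: [0.5371, -0.2072, 0.1644]
tool_rot: [-3.141, -0.01, 0.001]
contact_force: [-0.4, -1.5, -0.1]
width: 0.0937
```

```bash
cat > st.py <<'E'
from h import *
s=readout.sense();print(s['clock'],np.round(s['position'],4),np.round(s['tool_rot'],3),np.round(s['contact_force'],2),round(s['width'],4))
E
python3 st.py; python3 - <<'E'
from h import *
b=shot('top','t3.png');a=shot('scene','s3.png')
x=cv2.resize(b['color'][190:310,310:470],None,fx=2.5,fy=2.5);y=cv2.resize(a['color'][90:210,290:450],None,fx=2.5,fy=2.5)
cv2.imwrite('pics/z3.png',np.hstack([x,y]))
E
```

```text
2.6 [ 0.5371 -0.2072  0.1644] [-3.141e+00 -1.000e-02  1.000e-03] [-0.44 -1.5  -0.09] 0.0937
```

View pics/z3.png

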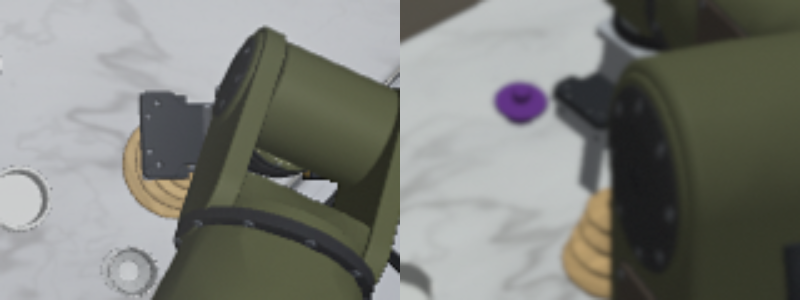

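jog_arm:
  fingers: [0,0,0,0,100,160,200,255,255,255]
  travel:
    - [-0.1,-0.3,-2]
    - [-0.1,-0.3,-4]
    - [-0.1,-0.3,-5.7]
    - [-0.1,-0.3,-5.7]
    - [-0.1,-0.3,-5.7]
    - [-0.1,-0.3,-5.7]
    - [-0.1,-0.3,-5.7]
    - [-0.1,-0.3,-5.7]
    - [-0.1,-0.3,-5.7]
    - [-0.1,-0.3,-5.7]
  dr:
    - [0,0,0]
    - [0,0,0]
    - [0,0,0]
    - [0,0,0]
    - [0,0,0]
    - [0,0,0]
    - [0,0,0]
    - [0,0,0]
    - [0,0,0]
    - [0,0,0]
  newtons: 20

```text
clock: 3.7
position: [0.5345, -0.2124, 0.1083]
tool_rot: [-3.142, -0.006, 0.001]
contact_force: [-0.4, 0.7, -0.9]
width: 0.0495
```

jog_arm:
  fingers: [255,255,255,255,255,255]
  travel:
    - [0,0,-0.1]
    - [0,0,-0.1]
    - [0,0,-0.1]
    - [0,0,-0.1]
    - [0,0,-0.1]
    - [0,0,-0.1]
  dr:
    - [0,0,0]
    - [0,0,0]
    - [0,0,0]
    - [0,0,0]
    - [0,0,0]
    - [0,0,0]

```text
clock: 4.3
position: [0.5345, -0.2124, 0.1074]
tool_rot: [-3.142, -0.006, 0.001]
contact_force: [-0.4, -0.2, 0.8]
width: 0.0236
```

jog_arm:
  fingers: [255,255,255,255,255,255,255,255,255,255]
  travel:
    - [0,0,1]
    - [0,0,2.5]
    - [0,0,4.5]
    - [0,0,6]
    - [-1,4,6]
    - [-2,8,6]
    - [-3,12,6]
    - [-3.8,16,6]
    - [-3.8,16.6,6]
    - [-3.8,16.6,6]
  dr:
    - [0,0,0]
    - [0,0,0]
    - [0,0,0]
    - [0,0,0]
    - [0,0,0]
    - [0,0,0]
    - [0,0,0]
    - [0,0,0]
    - [0,0,0]
    - [0,0,0]

```text
clock: 5.3
position: [0.4968, -0.0457, 0.1682]
tool_rot: [3.141, 0.009, 0.001]
contact_force: [0.1, -0.8, -0.1]
width: 0.0232
```

```bash
python3 st.py; python3 - <<'E'
from h import *
b=shot('top','t4.png');a=shot('scene','s4.png')
x=cv2.resize(b['color'][200:320,250:410],None,fx=2.5,fy=2.5);y=cv2.resize(a['color'][110:230,270:430],None,fx=2.5,fy=2.5)
cv2.imwrite('pics/z4.png',np.hstack([x,y]))
E
```

```text
5.3 [ 0.4968 -0.0457  0.1682] [3.141e+00 9.000e-03 1.000e-03] [ 0.08 -0.77 -0.15] 0.0232
```

View pics/z4.png

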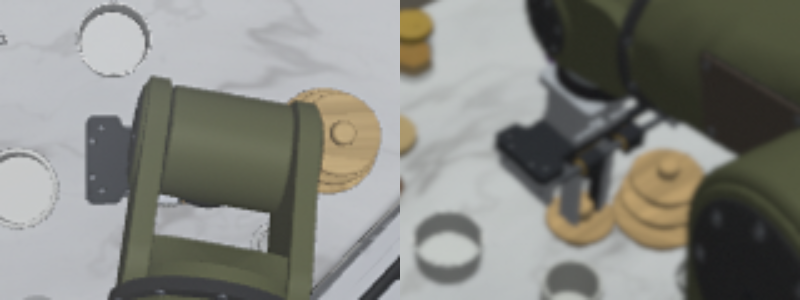

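```bash
cat > lidfit.py <<'E'
from h import *
import sys
R=float(sys.argv[1]);tag=sys.argv[2]
a=shot('scene','s%s.png'%tag);s=readout.sense();p=s['position']
g=cv2.cvtColor(a['color'],cv2.COLOR_BGR2HSV)[:,:,1]
zt=p[2]-.0035
f=circfit(a,p[0],p[1],zt,[R],.01)
print(np.round(p,4),'lid',np.round(f,4),'off mm',np.round((np.array(f[1:])-p[:2])*1e3,1))
u=proj(a,[f[1],f[2],zt]).astype(int)
h=35; ov(a,[(f[1],f[2],zt,R),(f[1],f[2],zt-.007,R)],'l%s.png'%tag,(u[0]-h,u[1]-h,u[0]+h,u[1]+h),8)
E
python3 lidfit.py .034 5
```

```text
[ 0.4968 -0.0474  0.1675] lid [ 8.848   0.4938 -0.0444] off mm [-3.  3.]
```

View pics/l5.png

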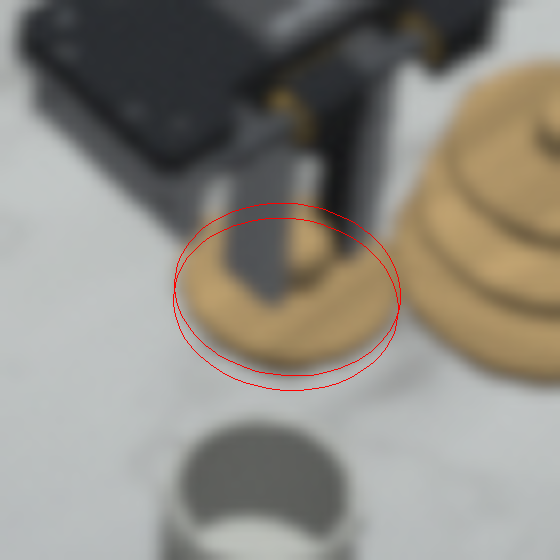

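jog_arm:
  fingers: [255,255,255,255,255,255,255,255]
  travel:
    - [0,0,-2]
    - [0,0,-4]
    - [0,0,-6]
    - [0,0,-7.5]
    - [0,0,-8]
    - [0,0,-8.3]
    - [0,0,-8.6]
    - [0,0,-8.6]
  dr:
    - [0,0,0]
    - [0,0,0]
    - [0,0,0]
    - [0,0,0]
    - [0,0,0]
    - [0,0,0]
    - [0,0,0]
    - [0,0,0]

```text
clock: 6.25
position: [0.497, -0.0476, 0.0818]
tool_rot: [3.141, 0.004, 0.0]
contact_force: [-0.0, 0.4, 0.2]
width: 0.0233
```

```bash
python3 lidfit.py .034 6
```

```text
[ 0.497  -0.0475  0.082 ] lid [ 8.2638  0.4935 -0.0455] off mm [-3.5  2. ]
```

View pics/l6.png

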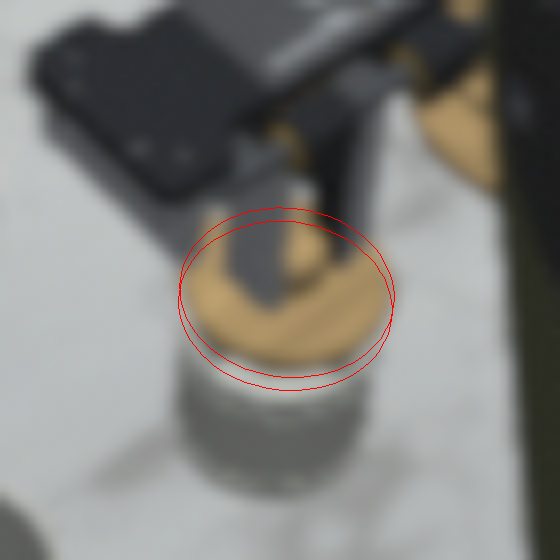

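jog_arm:
  fingers: [255,255,255,255,255,255]
  travel:
    - [0.1,0.15,0]
    - [0.1,0.15,-0.3]
    - [0.1,0.15,-0.6]
    - [0.1,0.15,-0.8]
    - [0.1,0.15,-0.8]
    - [0.1,0.15,-0.8]
  dr:
    - [0,0,0]
    - [0,0,0]
    - [0,0,0]
    - [0,0,0]
    - [0,0,0]
    - [0,0,0]

```text
clock: 6.9
position: [0.4978, -0.046, 0.0737]
tool_rot: [3.141, 0.004, -0.0]
contact_force: [-1.2, 1.9, -0.4]
width: 0.023
```

jog_arm:
  fingers: [255,255,255,255]
  travel:
    - [0,0,-0.15]
    - [0,0,-0.3]
    - [0,0,-0.35]
    - [0,0,-0.35]
  dr:
    - [0,0,0]
    - [0,0,0]
    - [0,0,0]
    - [0,0,0]

```text
clock: 7.3
position: [0.4983, -0.0459, 0.0712]
tool_rot: [3.141, 0.004, 0.002]
contact_force: [-4.0, 2.8, 12.3]
width: 0.0235
```

jog_arm:
  fingers: [150,150,150,150,150,150,150,0]
  travel:
    - [0,0,0.0]
    - [0,0,0.0]
    - [0,0,0.1]
    - [0,0,0.2]
    - [0,0,2]
    - [0,0,5]
    - [0,-4,8]
    - [0,-8,9]
  dr:
    - [0,0,0]
    - [0,0,0]
    - [0,0,0]
    - [0,0,0]
    - [0,0,0]
    - [0,0,0]
    - [0,0,0]
    - [0,0,0]

```text
clock: 8.1
position: [0.4993, -0.1267, 0.1643]
tool_rot: [3.14, 0.008, 0.008]
contact_force: [0.4, -0.7, -0.7]
width: 0.0438
```

```bash
python3 st.py; cat > look.py <<'E'
from h import *
import sys
x,y,h=float(sys.argv[1]),float(sys.argv[2]),float(sys.argv[3]);R=float(sys.argv[4]);tag=sys.argv[5]
b=shot('top','t%s.png'%tag);a=shot('scene','s%s.png'%tag)
ims=[]
for c,n in((b,'t'),(a,'s')):
    f=circfit(c,x,y,h+.007,[R],.01);print(n,np.round(f,4))
    u=proj(c,[x,y,h]).astype(int);H=35
    ov(c,[(f[1],f[2],h+.007,R)],'tmp.png',(u[0]-H,u[1]-H,u[0]+H,u[1]+H),5.5)
    ims.append(cv2.imread('pics/tmp.png'))
cv2.imwrite('pics/k%s.png'%tag,np.hstack(ims))
E
python3 look.py .4967 -.0467 .06 .034 7
```

```text
8.1 [ 0.4993 -0.1267  0.1643] [3.14  0.008 0.008] [ 0.44 -0.69 -0.72] 0.0438
t [ 7.8003  0.4957 -0.0437]
s [ 6.805   0.4967 -0.0467]
```

View pics/k7.png

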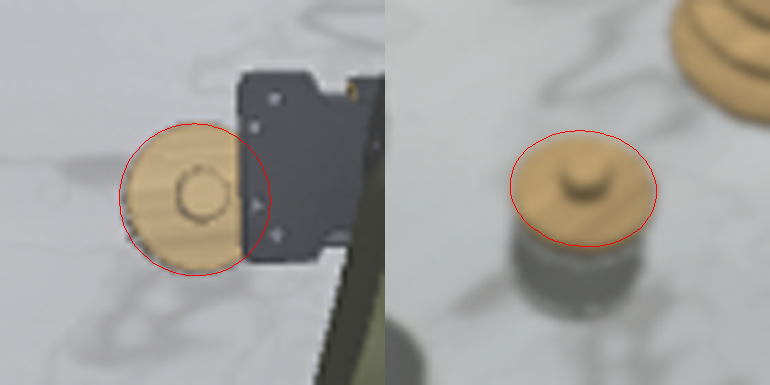

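View pics/s7.png

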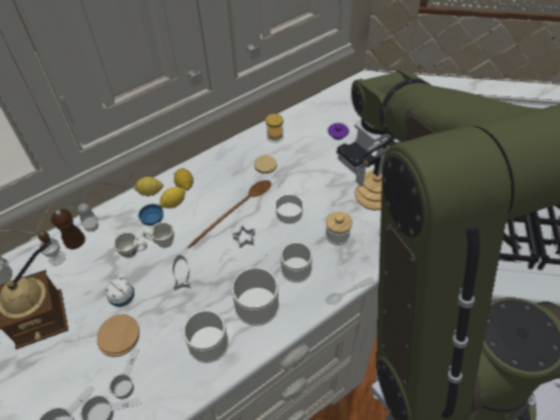

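Pictures: the small lid lies flat on the small canister at scene (338,222). The stack's new top knob is at about (379,175). Locating the medium knob from the earlier unobstructed views.

```bash
python3 - <<'E'
from h import *
a=dict(vision.read_camera('scene'));b=dict(vision.read_camera('top'))
A=cv2.imread('pics/s4.png');B=cv2.imread('pics/t4.png')
cv2.imwrite('pics/z5.png',np.hstack([cv2.resize(B[227:277,362:412],(400,400),interpolation=cv2.INTER_CUBIC),cv2.resize(A[155:205,354:404],(400,400),interpolation=cv2.INTER_CUBIC)]))
print(at_z(b,(386.6,252.6),.094),at_z(a,(378.5,174.5),.094))
E
```

```text
[ 0.53463292 -0.21103815  0.094     ] [ 0.53444804 -0.21870421  0.094     ]
```

View pics/z5.png

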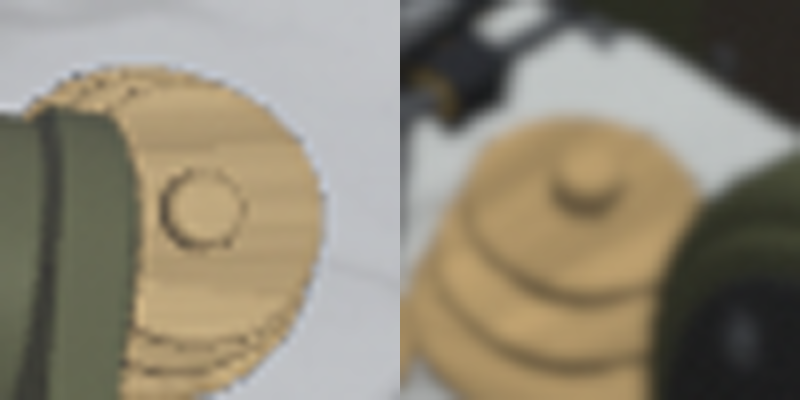

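jog_arm:
  fingers: [0,0,0,0,0,0,0,120,200,255]
  travel:
    - [1.5,-4,0]
    - [3,-7.5,0]
    - [3.5,-8.6,0]
    - [3.5,-8.6,-3]
    - [3.5,-8.6,-6]
    - [3.5,-8.6,-7.8]
    - [3.5,-8.6,-8.3]
    - [3.5,-8.6,-8.3]
    - [3.5,-8.6,-8.3]
    - [3.5,-8.6,-8.3]
  dr:
    - [0,0,0]
    - [0,0,0]
    - [0,0,0]
    - [0,0,0]
    - [0,0,0]
    - [0,0,0]
    - [0,0,0]
    - [0,0,0]
    - [0,0,0]
    - [0,0,0]

```text
clock: 9.3
position: [0.5336, -0.2122, 0.0792]
tool_rot: [3.141, 0.002, 0.004]
contact_force: [0.7, -0.3, -0.3]
width: 0.0736
```

jog_arm:
  fingers: [255,255,255,255,255,255,255,255]
  travel:
    - [0,0,0]
    - [0,0,0]
    - [0,0,0]
    - [0,0,0]
    - [0,0,0]
    - [0,0,0]
    - [0,0,0]
    - [0,0,0]
  dr:
    - [0,0,0]
    - [0,0,0]
    - [0,0,0]
    - [0,0,0]
    - [0,0,0]
    - [0,0,0]
    - [0,0,0]
    - [0,0,0]

```text
clock: 10.1
position: [0.5336, -0.2122, 0.0792]
tool_rot: [3.141, 0.002, 0.004]
contact_force: [-0.7, 0.2, 0.4]
width: 0.0234
```

```bash
python3 st.py
```

```text
10.1 [ 0.5336 -0.2122  0.0792] [3.141e+00 2.000e-03 4.000e-03] [-0.7   0.17  0.38] 0.0234
```

jog_arm:
  fingers: [255,255,255,255,255,255,255,255,255,255]
  travel:
    - [0,0,1]
    - [0,0,3]
    - [0,0,6]
    - [0,1,8.5]
    - [-1,5,8.5]
    - [-2,9.5,8.5]
    - [-3,14,8.5]
    - [-3.7,18.5,8.5]
    - [-4.4,23,8.5]
    - [-5,27.5,8.5]
  dr:
    - [0,0,0]
    - [0,0,0]
    - [0,0,0]
    - [0,0,0]
    - [0,0,0]
    - [0,0,0]
    - [0,0,0]
    - [0,0,0]
    - [0,0,0]
    - [0,0,0]

```text
clock: 11.1
position: [0.483, 0.0645, 0.1651]
tool_rot: [3.141, 0.002, 0.006]
contact_force: [0.3, 0.0, -0.2]
width: 0.0235
```

```bash
python3 st.py; python3 - <<'E'
from h import *
b=shot('top','t8.png')
cv2.imwrite('pics/z8.png',np.hstack([cv2.resize(b['color'][200:300,340:440],(400,400),interpolation=cv2.INTER_CUBIC)]))
E
```

```text
11.1 [0.483  0.0645 0.1651] [3.141e+00 2.000e-03 6.000e-03] [ 0.33  0.01 -0.22] 0.0235
```

View pics/z8.png

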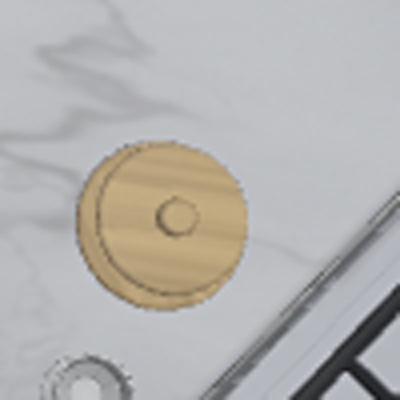

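jog_arm:
  fingers: [255,255,255,255,255,255,255,255]
  travel:
    - [-0.2,4.1,0]
    - [-0.2,4.1,-3]
    - [-0.2,4.1,-5.5]
    - [-0.2,4.1,-6.8]
    - [-0.2,4.1,-7.3]
    - [-0.2,4.1,-7.6]
    - [-0.2,4.1,-7.6]
    - [-0.2,4.1,-7.6]
  dr:
    - [0,0,0]
    - [0,0,0]
    - [0,0,0]
    - [0,0,0]
    - [0,0,0]
    - [0,0,0]
    - [0,0,0]
    - [0,0,0]

```text
clock: 11.95
position: [0.4807, 0.1104, 0.09]
tool_rot: [-3.141, -0.006, -0.007]
contact_force: [-0.1, -0.4, -1.2]
width: 0.0233
```

```bash
python3 st.py; python3 lidfit.py .041 9; python3 - <<'E'
from h import *
b=vision.read_camera('top');B=cv2.imread('pics/t8.png')
print(at_z(b,(384.2,253.4),.068))
E
```

```text
11.95 [0.4807 0.1104 0.09  ] [-3.141 -0.006 -0.007] [-0.13 -0.4  -1.15] 0.0233
[0.4807 0.1104 0.0899] lid [8.7592 0.4742 0.1129] off mm [-6.5  2.5]
[ 0.53468285 -0.21140051  0.068     ]
```

View pics/l9.png

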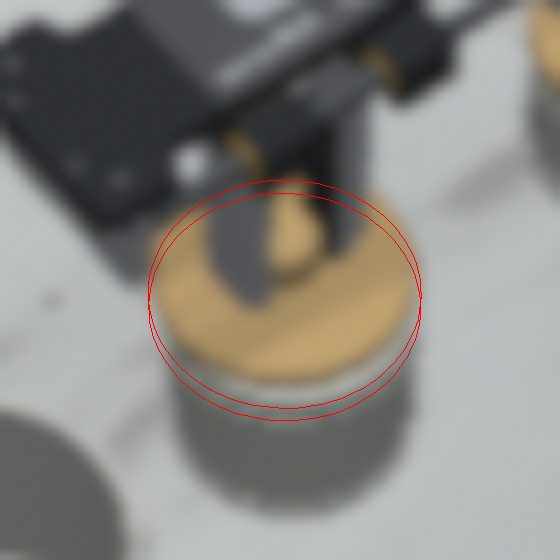

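jog_arm:
  fingers: [255,255,255,255,255,255,255,255]
  travel:
    - [0,-0.45,0]
    - [0,-0.45,0]
    - [0,-0.45,-0.2]
    - [0,-0.45,-0.4]
    - [0,-0.45,-0.6]
    - [0,-0.45,-0.8]
    - [0,-0.45,-0.85]
    - [0,-0.45,-0.85]
  dr:
    - [0,0,0]
    - [0,0,0]
    - [0,0,0]
    - [0,0,0]
    - [0,0,0]
    - [0,0,0]
    - [0,0,0]
    - [0,0,0]

```text
clock: 12.85
position: [0.4805, 0.106, 0.0812]
tool_rot: [-3.141, -0.007, -0.007]
contact_force: [-0.6, 1.6, -0.6]
width: 0.0233
```

jog_arm:
  fingers: [255,255,255,255]
  travel:
    - [0,0,-0.1]
    - [0,0,-0.2]
    - [0,0,-0.25]
    - [0,0,-0.25]
  dr:
    - [0,0,0]
    - [0,0,0]
    - [0,0,0]
    - [0,0,0]

```text
clock: 13.25
position: [0.4811, 0.1063, 0.0804]
tool_rot: [-3.14, -0.007, -0.01]
contact_force: [-8.4, 2.0, 22.1]
width: 0.0234
```

jog_arm:
  fingers: [150,150,150,150,150,150,150,0]
  travel:
    - [0,0,0.1]
    - [0,0,0.1]
    - [0,0,0.1]
    - [0,0,0.2]
    - [0,0,2]
    - [0,0,5]
    - [0.5,-4,8]
    - [1,-8,8.5]
  dr:
    - [0,0,0]
    - [0,0,0]
    - [0,0,0]
    - [0,0,0]
    - [0,0,0]
    - [0,0,0]
    - [0,0,0]
    - [0,0,0]

```text
clock: 14.05
position: [0.4923, 0.0258, 0.1686]
tool_rot: [-3.14, -0.01, -0.017]
contact_force: [0.7, 1.0, -0.8]
width: 0.0437
```

```bash
python3 st.py;python3 look.py .4808 .1053 .072 .041 10
```

```text
14.05 [0.4923 0.0258 0.1686] [-3.14  -0.01  -0.017] [ 0.7   0.97 -0.84] 0.0437
t [7.0578 0.4798 0.1048]
s [8.3302 0.4803 0.1043]
```

View pics/k10.png

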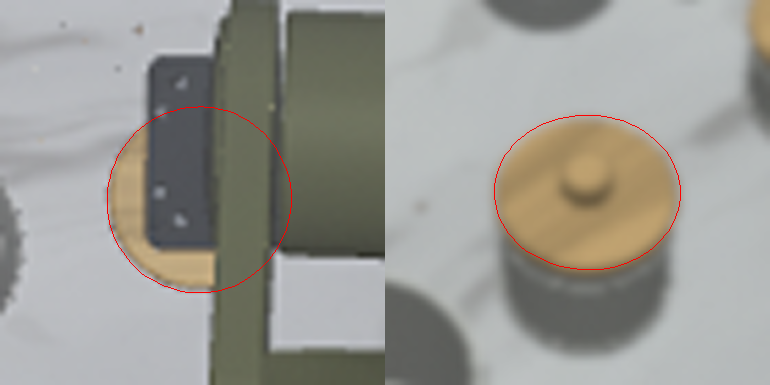

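jog_arm:
  fingers: [0,0,0,0,0,0,0,0,0,0]
  travel:
    - [0.5,-3,0]
    - [1.2,-7,0]
    - [1.9,-11,0]
    - [2.6,-15,0]
    - [3.3,-19,0]
    - [4,-22.5,0]
    - [4.2,-23.8,0]
    - [4.2,-23.8,-3]
    - [4.2,-23.8,-6]
    - [4.2,-23.8,-6]
  dr:
    - [0,0.011,0]
    - [0,0.011,0]
    - [0,0.011,0]
    - [0,0.011,0]
    - [0,0.011,0]
    - [0,0.011,0]
    - [0,0.011,0]
    - [0,0.011,0]
    - [0,0.011,0]
    - [0,0.011,0]

```text
clock: 15.15
position: [0.5321, -0.2132, 0.1027]
tool_rot: [-3.137, -0.002, 0.014]
contact_force: [0.3, 1.1, -0.5]
width: 0.094
```

```bash
python3 st.py
```

```text
15.15 [ 0.5321 -0.2132  0.1027] [-3.137e+00 -2.000e-03  1.400e-02] [ 0.29  1.05 -0.54] 0.094
```

jog_arm:
  fingers: [0,0,0,0,120,200,255,255,255,255]
  travel:
    - [0.2,0.1,-2]
    - [0.2,0.1,-3.8]
    - [0.2,0.1,-4.6]
    - [0.2,0.1,-4.8]
    - [0.2,0.1,-4.8]
    - [0.2,0.1,-4.8]
    - [0.2,0.1,-4.8]
    - [0.2,0.1,-4.8]
    - [0.2,0.1,-4.8]
    - [0.2,0.1,-4.8]
  dr:
    - [0,-0.009,0]
    - [0,-0.009,0]
    - [0,-0.009,0]
    - [0,-0.009,0]
    - [0,-0.009,0]
    - [0,-0.009,0]
    - [0,-0.009,0]
    - [0,-0.009,0]
    - [0,-0.009,0]
    - [0,-0.009,0]

```text
clock: 16.15
position: [0.5341, -0.2122, 0.0548]
tool_rot: [-3.138, -0.002, -0.0]
contact_force: [0.3, -0.6, -0.2]
width: 0.0496
```

jog_arm:
  fingers: [255,255,255,255,255,255]
  travel:
    - [0,0,0]
    - [0,0,0]
    - [0,0,0]
    - [0,0,0]
    - [0,0,0]
    - [0,0,0]
  dr:
    - [0,0,0]
    - [0,0,0]
    - [0,0,0]
    - [0,0,0]
    - [0,0,0]
    - [0,0,0]

```text
clock: 16.75
position: [0.5341, -0.2122, 0.0548]
tool_rot: [-3.138, -0.002, -0.0]
contact_force: [1.0, -0.1, 1.1]
width: 0.0231
```

jog_arm:
  fingers: [255,255,255,255,255,255,255,255,255,255]
  travel:
    - [0,0,1]
    - [0,0,3]
    - [0,0,6]
    - [0,0,9]
    - [0,1,11.5]
    - [-1,5,11.5]
    - [-2,9.5,11.5]
    - [-3,14,11.5]
    - [-4,18.5,11.5]
    - [-4.5,23,11.5]
  dr:
    - [0,0,0]
    - [0,0,0]
    - [0,0,0]
    - [0,0,0]
    - [0,0,0]
    - [0,0,0]
    - [0,0,0]
    - [0,0,0]
    - [0,0,0]
    - [0,0,0]

```text
clock: 17.75
position: [0.4883, 0.0194, 0.1707]
tool_rot: [-3.138, -0.002, -0.001]
contact_force: [1.2, 0.1, -0.9]
width: 0.0233
```

jog_arm:
  fingers: [255,255,255,255,255,255,255,255,255,255]
  travel:
    - [-0.5,4.5,0]
    - [-1,9,0]
    - [-1.6,13.5,0]
    - [-2.2,18,0]
    - [-2.8,22.5,0]
    - [-3.4,27,0]
    - [-4,31.5,0]
    - [-4.3,35,0]
    - [-4.3,37,0]
    - [-4.3,37,0]
  dr:
    - [0,0,0]
    - [0,0,0]
    - [0,0,0]
    - [0,0,0]
    - [0,0,0]
    - [0,0,0]
    - [0,0,0]
    - [0,0,0]
    - [0,0,0]
    - [0,0,0]

```text
clock: 18.75
position: [0.4446, 0.3914, 0.1709]
tool_rot: [-3.137, -0.006, -0.001]
contact_force: [0.5, -0.3, -0.7]
width: 0.0234
```

```bash
python3 st.py; python3 - <<'E'
from h import *
b=shot('top','t11.png')
cv2.imwrite('pics/z11.png',np.hstack([cv2.resize(b['color'][200:300,340:440],(400,400),interpolation=cv2.INTER_CUBIC)]))
E
python3 lidfit.py .048 11; python3 st.py
```

```text
18.75 [0.4446 0.3914 0.1709] [-3.137e+00 -6.000e-03 -1.000e-03] [ 0.52 -0.35 -0.66] 0.0234
[0.4451 0.3892 0.1709] lid [10.6124  0.4416  0.3877] off mm [-3.5 -1.5]
18.85 [0.4451 0.3892 0.1709] [-3.138e+00 -3.000e-03 -1.000e-03] [-0.18 -0.18 -0.55] 0.0229
```

View pics/z11.png

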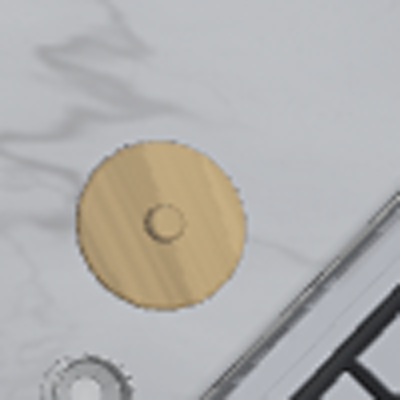

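View pics/s11.png

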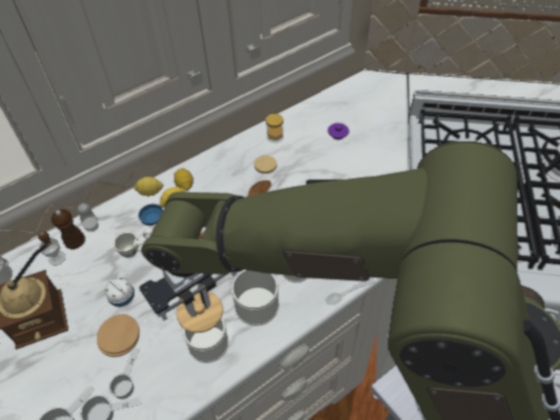

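jog_arm:
  fingers: [255,255,255,255,255,255,255]
  travel:
    - [0.1,0,-2]
    - [0.1,0,-4]
    - [0.1,0,-5.5]
    - [0.1,0,-6.2]
    - [0.1,0,-6.5]
    - [0.1,0,-6.7]
    - [0.1,0,-6.7]
  dr:
    - [0,0,0]
    - [0,0,0]
    - [0,0,0]
    - [0,0,0]
    - [0,0,0]
    - [0,0,0]
    - [0,0,0]

```text
clock: 19.55
position: [0.4463, 0.3892, 0.1044]
tool_rot: [-3.137, -0.002, -0.002]
contact_force: [-0.1, 0.0, 0.3]
width: 0.0231
```

```bash
python3 st.py; python3 lidfit.py .048 12
```

```text
19.55 [0.4463 0.3892 0.1044] [-3.137e+00 -2.000e-03 -2.000e-03] [-0.11  0.02  0.32] 0.0231
[0.4463 0.3893 0.1045] lid [9.4387 0.4383 0.3893] off mm [-8.  0.]
```

View pics/l12.png

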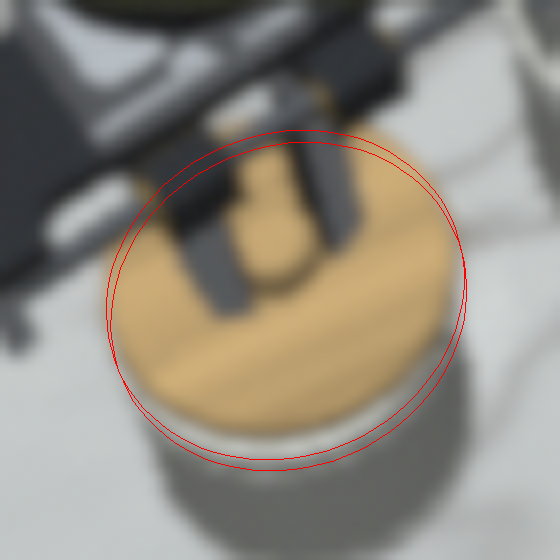

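jog_arm:
  fingers: [255,255,255,255,255,255]
  travel:
    - [0,0,-0.3]
    - [0,0,-0.6]
    - [0,0,-0.8]
    - [0,0,-0.95]
    - [0,0,-1.05]
    - [0,0,-1.05]
  dr:
    - [0,0,0]
    - [0,0,0]
    - [0,0,0]
    - [0,0,0]
    - [0,0,0]
    - [0,0,0]

```text
clock: 20.2
position: [0.4464, 0.3896, 0.0943]
tool_rot: [-3.137, -0.003, -0.003]
contact_force: [0.9, 2.0, 2.9]
width: 0.0237
```

jog_arm:
  fingers: [255,255,255]
  travel:
    - [0,0,-0.1]
    - [0,0,-0.15]
    - [0,0,-0.15]
  dr:
    - [0,0,0]
    - [0,0,0]
    - [0,0,0]

```text
clock: 20.5
position: [0.4465, 0.3901, 0.094]
tool_rot: [-3.135, -0.003, -0.004]
contact_force: [-4.9, 1.1, 12.5]
width: 0.0231
```

jog_arm:
  fingers: [150,150,150,150,150,150,150,100,0,0]
  travel:
    - [0,0,0.1]
    - [0,0,0.1]
    - [0,0,0.1]
    - [0,0,0.2]
    - [0,0,2]
    - [0,0,5]
    - [0.5,-4,7]
    - [1,-8,7.5]
    - [1.5,-12,7.5]
    - [2,-16,7.5]
  dr:
    - [0,0,0]
    - [0,0,0]
    - [0,0,0]
    - [0,0,0]
    - [0,0,0]
    - [0,0,0]
    - [0,0,0]
    - [0,0,0]
    - [0,0,0]
    - [0,0,0]

```text
clock: 21.5
position: [0.4665, 0.2286, 0.1692]
tool_rot: [-3.135, -0.003, -0.005]
contact_force: [1.1, -0.2, -1.4]
width: 0.0594
```

```bash
python3 st.py;python3 look.py .4463 .3895 .084 .048 13;python3 - <<'E'
from h import *
b=vision.read_camera('top');
# knob top of largest in t11 crop (168,221)/4 ; flange (160,225)
print(at_z(b,(340+168/4-.5,200+221/4-.5),.042),at_z(b,(340+161.5/4-.5,200+225/4-.5),.026))
E
```

```text
21.5 [0.4665 0.2286 0.1692] [-3.135e+00 -3.000e-03 -5.000e-03] [ 1.1  -0.18 -1.44] 0.0594
t [5.4095 0.4463 0.388 ]
s [8.4302 0.4463 0.3875]
[ 0.53323227 -0.21066575  0.042     ] [ 0.53182442 -0.21013437  0.026     ]
```

View pics/k13.png

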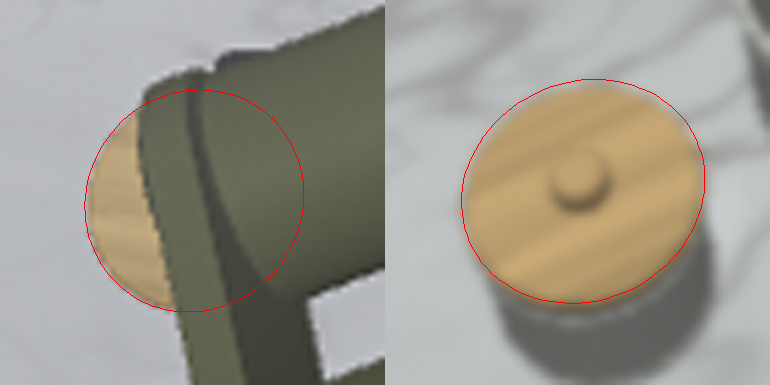

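jog_arm:
  fingers: [0,0,0,0,0,0,0,0,0,0]
  travel:
    - [0.7,-4.5,0]
    - [1.4,-9,0]
    - [2.1,-13.5,0]
    - [2.8,-18,0]
    - [3.5,-22.5,0]
    - [4.2,-27,0]
    - [4.9,-31.5,0]
    - [5.6,-36,0]
    - [6.3,-40.5,0]
    - [6.6,-43.9,0]
  dr:
    - [0,0,0]
    - [0,0,0]
    - [0,0,0]
    - [0,0,0]
    - [0,0,0]
    - [0,0,0]
    - [0,0,0]
    - [0,0,0]
    - [0,0,0]
    - [0,0,0]

```text
clock: 22.65
position: [0.5336, -0.2121, 0.1689]
tool_rot: [-3.135, 0.002, -0.005]
contact_force: [0.5, 1.5, -0.7]
width: 0.0941
```

jog_arm:
  fingers: [0,0,0,0,0,0]
  travel:
    - [0,0,-3]
    - [0,0,-6]
    - [0,0,-9]
    - [0,0,-11]
    - [0,0,-11]
    - [0,0,-11]
  dr:
    - [0,0,0]
    - [0,0,0]
    - [0,0,0]
    - [0,0,0]
    - [0,0,0]
    - [0,0,0]

```text
clock: 23.25
position: [0.5342, -0.2116, 0.0594]
tool_rot: [-3.135, 0.001, -0.005]
contact_force: [-0.8, -0.6, 1.8]
width: 0.0942
```

```bash
python3 st.py
```

```text
23.25 [ 0.5342 -0.2116  0.0594] [-3.135e+00  1.000e-03 -5.000e-03] [-0.75 -0.56  1.76] 0.0942
```

jog_arm:
  fingers: [0,0,0,120,200,255,255,255,255,255]
  travel:
    - [-0.1,0,-1.5]
    - [-0.1,0,-2.6]
    - [-0.1,0,-3.05]
    - [-0.1,0,-3.05]
    - [-0.1,0,-3.05]
    - [-0.1,0,-3.05]
    - [-0.1,0,-3.05]
    - [-0.1,0,-3.05]
    - [-0.1,0,-3.05]
    - [-0.1,0,-3.05]
  dr:
    - [-0.006,0,0]
    - [-0.006,0,0]
    - [-0.006,0,0]
    - [-0.006,0,0]
    - [-0.006,0,0]
    - [-0.006,0,0]
    - [-0.006,0,0]
    - [-0.006,0,0]
    - [-0.006,0,0]
    - [-0.006,0,0]

```text
clock: 24.25
position: [0.5332, -0.2116, 0.029]
tool_rot: [-3.141, 0.001, -0.005]
contact_force: [-0.5, -1.0, 0.1]
width: 0.0411
```

jog_arm:
  fingers: [255,255,255,255,255,255]
  travel:
    - [0,0,0]
    - [0,0,0]
    - [0,0,0]
    - [0,0,0]
    - [0,0,0]
    - [0,0,0]
  dr:
    - [0,0,0]
    - [0,0,0]
    - [0,0,0]
    - [0,0,0]
    - [0,0,0]
    - [0,0,0]

```text
clock: 24.85
position: [0.5332, -0.2116, 0.029]
tool_rot: [-3.141, 0.001, -0.005]
contact_force: [0.1, -0.0, -0.1]
width: 0.0236
```

jog_arm:
  fingers: [255,255,255,255,255,255,255,255,255,255]
  travel:
    - [0,0,1]
    - [0,0,3]
    - [0,0,6]
    - [0,0,9.5]
    - [0,0,13]
    - [0,1,14.6]
    - [-0.7,5,14.6]
    - [-1.4,9.5,14.6]
    - [-2.1,14,14.6]
    - [-2.8,18.5,14.6]
  dr:
    - [0,0,0]
    - [0,0,0]
    - [0,0,0]
    - [0,0,0]
    - [0,0,0]
    - [0,0,0]
    - [0,0,0]
    - [0,0,0]
    - [0,0,0]
    - [0,0,0]

```text
clock: 25.85
position: [0.5046, -0.0251, 0.1757]
tool_rot: [-3.141, 0.001, -0.006]
contact_force: [1.5, 0.2, -0.1]
width: 0.0236
```

jog_arm:
  fingers: [255,255,255,255,255,255,255,255,255,255]
  travel:
    - [-0.7,4.5,0]
    - [-1.4,9,0]
    - [-2.1,13.5,0]
    - [-2.8,18,0]
    - [-3.5,22,0]
    - [-4.2,25,0]
    - [-4.7,26.7,0]
    - [-4.7,26.7,0]
    - [-4.7,26.7,0]
    - [-4.7,26.7,0]
  dr:
    - [0,0,0]
    - [0,0,0]
    - [0,0,0]
    - [0,0,0]
    - [0,0,0]
    - [0,0,0]
    - [0,0,0]
    - [0,0,0]
    - [0,0,0]
    - [0,0,0]

```text
clock: 26.85
position: [0.4579, 0.2411, 0.176]
tool_rot: [-3.141, 0.003, -0.006]
contact_force: [-0.5, -0.3, -0.6]
width: 0.0235
```

```bash
python3 lidfit.py .055 14; python3 st.py
```

```text
[0.4579 0.241  0.176 ] lid [9.3915 0.4524 0.239 ] off mm [-5.5 -2. ]
26.9 [0.4579 0.241  0.176 ] [-3.141e+00  3.000e-03 -6.000e-03] [ 0.16 -0.34 -0.6 ] 0.0234
```

View pics/s14.png

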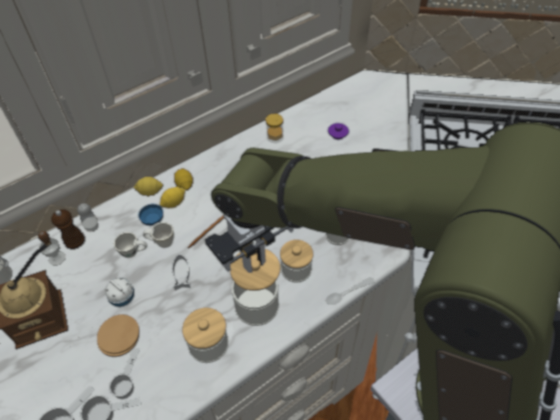

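The largest lid hangs level above its canister at scene (255,268), and the large and medium lids sit on theirs at (204,327) and (296,256). Lowering with y corrected by 0.35 cm.

jog_arm:
  fingers: [255,255,255,255,255,255,255,255]
  travel:
    - [0,0.35,-1]
    - [0,0.35,-3]
    - [0,0.35,-4.5]
    - [0,0.35,-5.5]
    - [0,0.35,-6]
    - [0,0.35,-6.4]
    - [0,0.35,-6.6]
    - [0,0.35,-6.6]
  dr:
    - [0,0,0]
    - [0,0,0]
    - [0,0,0]
    - [0,0,0]
    - [0,0,0]
    - [0,0,0]
    - [0,0,0]
    - [0,0,0]

```text
clock: 27.7
position: [0.4581, 0.2446, 0.1102]
tool_rot: [-3.141, 0.003, -0.007]
contact_force: [-0.2, -0.0, -0.3]
width: 0.0234
```

jog_arm:
  fingers: [255,255,255,255]
  travel:
    - [0,0,-0.2]
    - [0,0,-0.4]
    - [0,0,-0.45]
    - [0,0,-0.45]
  dr:
    - [0,0,0]
    - [0,0,0]
    - [0,0,0]
    - [0,0,0]

```text
clock: 28.1
position: [0.4584, 0.245, 0.1061]
tool_rot: [-3.14, 0.003, -0.009]
contact_force: [1.7, 3.8, 4.2]
width: 0.0238
```

jog_arm:
  fingers: [255,255,255]
  travel:
    - [0,0,-0.1]
    - [0,0,-0.15]
    - [0,0,-0.15]
  dr:
    - [0,0,0]
    - [0,0,0]
    - [0,0,0]

```text
clock: 28.4
position: [0.4586, 0.2453, 0.106]
tool_rot: [-3.14, 0.003, -0.01]
contact_force: [-5.0, -0.1, 15.9]
width: 0.0236
```

jog_arm:
  fingers: [150,150,150,150,150,150,150,150,150,150]
  travel:
    - [0,0,0.1]
    - [0,0,0.1]
    - [0,0,0.1]
    - [0,0,0.2]
    - [0,0,2]
    - [0,0,5]
    - [0,-4,8]
    - [0,-8,9]
    - [-1,-12,9]
    - [-2,-16,9]
  dr:
    - [0,0,0]
    - [0,0,0]
    - [0,0,0]
    - [0,0,0]
    - [0,0,0]
    - [0,0,0]
    - [0,0,0]
    - [0,0,0]
    - [0,0,0]
    - [0,0,0]

```text
clock: 29.4
position: [0.4381, 0.0838, 0.1961]
tool_rot: [-3.14, 0.003, -0.011]
contact_force: [1.6, -0.5, 0.2]
width: 0.0386
```

jog_arm:
  fingers: [150,150,150,150,150,150,150,150,150,150]
  travel:
    - [-1,-4,0]
    - [-2,-8,0]
    - [-3,-12,0]
    - [-4,-16,0]
    - [-5,-20,0]
    - [-6,-24,0]
    - [-8,-28,0]
    - [-10,-32,0]
    - [-12,-35,0]
    - [-12,-35,0]
  dr:
    - [0,0,0]
    - [0,0,0]
    - [0,0,0]
    - [0,0,0]
    - [0,0,0]
    - [0,0,0]
    - [0,0,0]
    - [0,0,0]
    - [0,0,0]
    - [0,0,0]

```text
clock: 30.4
position: [0.3162, -0.2686, 0.1959]
tool_rot: [-3.14, 0.009, -0.01]
contact_force: [-0.4, -0.2, 0.2]
width: 0.0385
```

```bash
python3 st.py; python3 - <<'E'
from h import *
a=shot('scene','s20.png');b=shot('top','t20.png')
G=dict(small=(.4967,-.0467),medium=(.4808,.1053),large=(.4463,.3895),largest=(.4577,.2444))
RL=dict(small=.034,medium=.041,large=.048,largest=.055)
it={'s':[],'t':[]}
for k in G:
  for n,c in(('s',a),('t',b)):
    f=circfit(c,*G[k],CAN[k][0]+.007,[RL[k]],.008);print(k,n,np.round(f,4));it[n].append((f[1],f[2],CAN[k][0]+.007,RL[k]))
cv2.imwrite('pics/fs.png',cv2.resize(a['color'][180:370,170:370],None,fx=3.1,fy=3.1,interpolation=cv2.INTER_CUBIC))
ov(b,it['t'],'ft.png',(115,230,335,320),3.6)
E
```

```text
30.4 [ 0.3162 -0.2686  0.1959] [-3.14   0.009 -0.01 ] [-0.4  -0.15  0.19] 0.0385
small s [ 6.0867  0.4962 -0.0472]
small t [ 8.3854  0.4957 -0.0442]
medium s [7.3831 0.4803 0.1043]
medium t [9.8306 0.4803 0.1048]
large s [7.3524 0.4463 0.3875]
large t [12.0907  0.4458  0.388 ]
largest s [5.6564 0.4582 0.2434]
largest t [12.281   0.4572  0.2444]
```

View pics/fs.png

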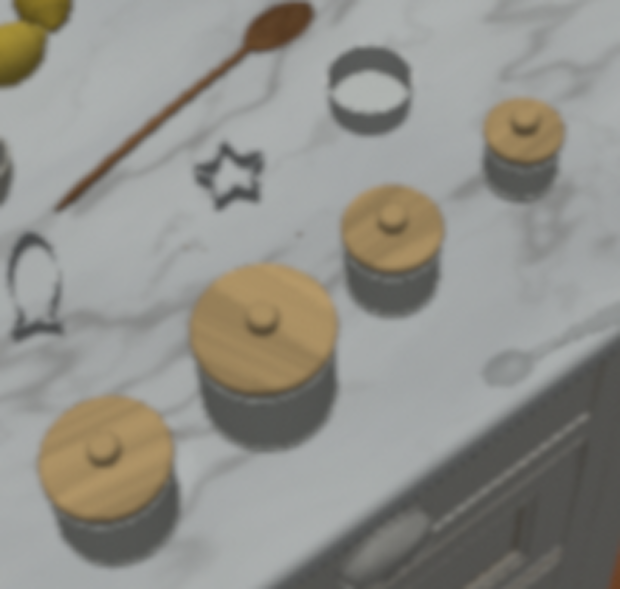

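View pics/ft.png

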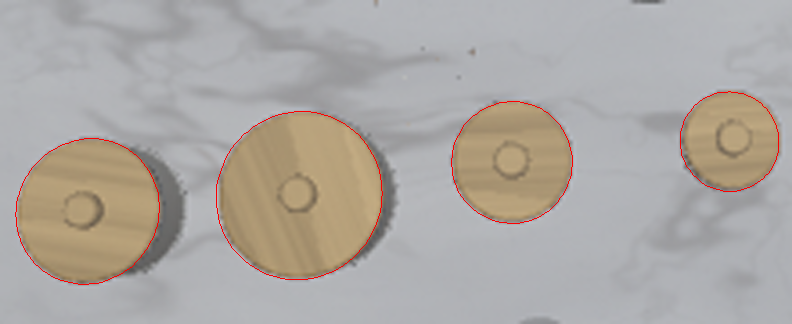

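All four lids look seated. The small one made contact 0.8 mm higher than nominal, so I'll check it by pressing the knob gently with closed fingers; its top should be at z = 0.083.

jog_arm:
  fingers: [255,255,255,255,255,255,255,255,255,255]
  travel:
    - [2.5,3,0]
    - [5,6.2,0]
    - [7.5,9.3,0]
    - [10,12.4,0]
    - [12.5,15.5,0]
    - [15,18.6,0]
    - [17.5,21.5,-1]
    - [18.1,22.3,-3]
    - [18.1,22.3,-6]
    - [18.1,22.3,-8]
  dr:
    - [0,0,0]
    - [0,0,0]
    - [0,0,0]
    - [0,0,0]
    - [0,0,0]
    - [0,0,0]
    - [0,0,0]
    - [0,0,0]
    - [0,0,0]
    - [0,0,0]

```text
clock: 31.5
position: [0.4983, -0.041, 0.1141]
tool_rot: [-3.139, 0.001, -0.008]
contact_force: [0.8, -0.1, -0.6]
width: 0.0003
```

jog_arm:
  fingers: [255,255,255,255,255,255]
  travel:
    - [0,0,-1.5]
    - [0,0,-2.5]
    - [0,0,-2.8]
    - [0,0,-3]
    - [0,0,-3]
    - [0,0,-3]
  dr:
    - [0,0,0]
    - [0,0,0]
    - [0,0,0]
    - [0,0,0]
    - [0,0,0]
    - [0,0,0]

```text
clock: 32.1
position: [0.4987, -0.0411, 0.0848]
tool_rot: [-3.139, 0.001, -0.009]
contact_force: [-0.4, -0.5, 0.8]
width: 0.0006
```

jog_arm:
  fingers: [255,255,255,255,255]
  travel:
    - [-0.1,-0.4,0]
    - [-0.1,-0.4,-0.1]
    - [-0.1,-0.4,-0.15]
    - [-0.1,-0.4,-0.2]
    - [-0.1,-0.4,-0.25]
  dr:
    - [0,0,0]
    - [0,0,0]
    - [0,0,0]
    - [0,0,0]
    - [0,0,0]

```text
clock: 32.6
position: [0.498, -0.0453, 0.0832]
tool_rot: [-3.14, 0.001, -0.011]
contact_force: [-5.9, -0.3, 16.7]
width: 0.0003
```

Contact came at 0.083, so the small lid is home. Retreating.

jog_arm:
  fingers: [255,255,255,255,255,255,255,255,255,255]
  travel:
    - [0,0,0.3]
    - [0,0,2]
    - [0,0,5]
    - [0,0,9]
    - [-2,-4,11]
    - [-5,-8,11]
    - [-8,-12,11]
    - [-12,-15,11]
    - [-15,-18,11]
    - [-15,-18,11]
  dr:
    - [0,0,0]
    - [0,0,0]
    - [0,0,0]
    - [0,0,0]
    - [0,0,0]
    - [0,0,0]
    - [0,0,0]
    - [0,0,0]
    - [0,0,0]
    - [0,0,0]

```text
clock: 33.6
position: [0.3455, -0.2277, 0.1935]
tool_rot: [-3.14, 0.008, -0.011]
contact_force: [-0.2, 0.5, 0.0]
width: 0.0005
```

```bash
python3 st.py; python3 - <<'E'
from h import *
a=shot('scene','s21.png')
cv2.imwrite('pics/fs2.png',cv2.resize(a['color'][180:370,170:370],None,fx=3.1,fy=3.1,interpolation=cv2.INTER_CUBIC))
E
```

```text
33.6 [ 0.3455 -0.2277  0.1935] [-3.14   0.008 -0.011] [-0.19  0.53  0.05] 0.0005
```

View pics/fs2.png

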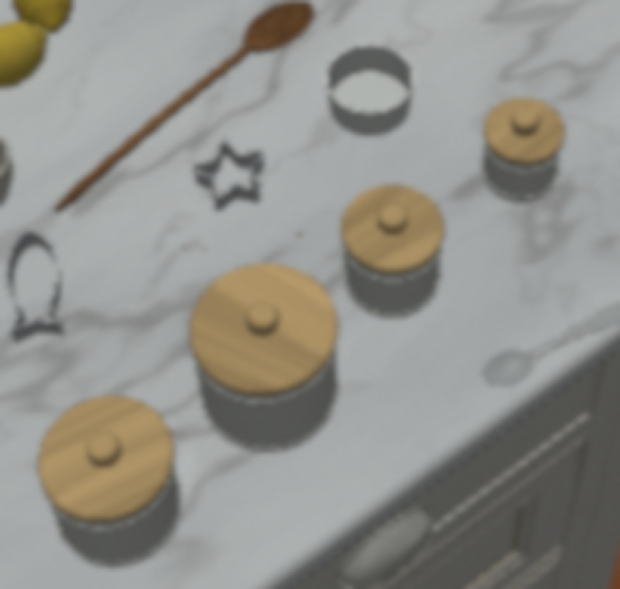

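All four lids sit flat, and the arm is clear.

```bash
python3 -c "
from station import order; print(order.sign_off())"
```

```text
the job is handed in; nothing more can be done
None
```

I took the stack apart from the top and closed each of the four canisters with its own lid. I handed the job in at about 34 s. The purple look-alike and the spare white dish were not touched.

**Seating:** every lid came to rest on its rim within 1 mm of the expected height. The small lid read 0.8 mm high, so I pressed its knob with closed fingers. The top was at z = 0.083, as it should be, so it is fully home. I did not press-check the other three, which were within 0.3 mm.

**Position:** after the last lid was placed, both cameras put each lid within about 3 mm of the mouth centre measured at the start. The final picture shows all four level, with the arm clear.

**Checks that disagreed:** while a lid was held in the gripper, the camera fit of its position was several mm off and unreliable. For those steps I used the arm's own position reading and the pictures instead. There were sideways forces of up to about 8 N as the lids seated, so a canister may have shifted by a millimetre or two.

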